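# Stand the vial block up on the warming plate and fit its cover

### The arm

A 6-joint arm with a two-finger parallel gripper is mounted at the origin on the work surface. World frame = base frame: x ahead of the robot, y to its left, z up, the work surface at z = 0. Lengths are in m, angles in rad, forces in N, time in s.
With the tool pointing down it reaches from about 0.35 to 0.775 m from the base axis. Payload 7.3 kg.
Tool frame: the origin (TCP) lies between the finger pads; the fingertips stand 17 mm ahead of it and the grasp point (between the pads) lies 2 mm behind it; z points along the fingers, y is the line along which they close (so a half turn about z gives the same grasp; the last joint's range is limited). The gripper opens to 92 mm and grips with 3 to 60 N. Pads are 19 mm wide; open, the fingers measure 130 mm over their backs; the gripper's body (75 mm by 190 mm) begins 47 mm behind the grasp point.
Start: joints at [1.122, 0.342, 1.524, -0, 1.275, -0.146], TCP at [0.157, 0.501, 0.244] pointing down, gripper open.
Joint ranges: [-2.53, 2.53], [-0.77, 2.02], [0.04, 2.7], [-1, 4.14], [0.28, 2.66], [-3.11, 3.11]. Speed limits (rad/s): [2.57, 2.57, 3.14, 3.14, 3.14, 3.14].

### API

Orientations are given as [roll, pitch, yaw] about the fixed x, y, z axes, in that order (R = Rz(yaw) Ry(pitch) Rx(roll)).
In Python, from cell import robot, optics gives the robot as it stands.
- The arm moves only by the tool play_rows, never from a script. Its argument "rows" is a list of rows, each a list of 7 numbers: the shift along the tool's x, y, z in cm, then the turn, a rotation vector about the tool's x, y, z in rad, then the opening, from 0 (shut) to 1 (fully open). In form: [[tx, ty, tz, wx, wy, wz, grip], ...]. A call has 1 to 20 rows; each row is the pose to reach, as a shift and turn from the pose commanded when the call began, along the tool's axes at that moment; what a row does not reach only later rows make up. A row lasts 1/10 s, in which the tool goes at most 50 mm and 8.59 degrees, less where a joint would pass 70% of its speed; a pose out of reach is approached as far as the arm can. A call with a gripper value outside its range is refused whole. The fingers move at their own pace and stop on an object; "squeeze" is the grip in N (left out, the last holds). Time passes only in rows, so rows that repeat a pose let the fingers close. It gives the time, the measured TCP pose, the force, the opening and the grip force at its end, in the units of the state.
- robot.observe(): the state, without advancing time (a new reading comes with each control period).
- optics.read_camera(name): name is "scene" or "side" or "wrist"; returns (picture, depth): 480x640x3 uint8, red, green, blue; 480x640 float32, m along the optical axis (not along the pixel's ray), 0 where there is no reading.
- optics.camera_model(name): a dict with "fx", "fy", "cx", "cy" (pixels), "origin" and "rotation" of the camera in the world; the wrist camera has in their place "tool_from_camera" (4x4, takes a point from camera to tool coordinates, whose origin is the TCP and whose axes are the flange's). Camera axes: x right, y up, looking along -z (the intrinsics and any distortion apply to the point x, -y, -z); pixel columns grow to the right and rows downward; lengths in m; the calibration is good to about 2 mm. A picture is of the moment at which its call begins: read the wrist's pose just before it. camera_model takes no time and is no camera call.
- robot.hand_in(): hands the job in; it is judged then, once.
The state is a dict: "time": time; "qpos": joint angles; "qvel": joint speeds; "joint_efforts": joint torques, N m; "tool_pos": TCP position; "tool_rot": TCP orientation; "contact_force": force on the tool from outside, world axes, zero at the start; "torque": the same for the moment, N m; "opening": finger opening in m; "grip_force": force on a finger pad.
Only numpy, scipy, OpenCV 4.12 (cv2) and the standard library are available. Lean on these libraries where they do the work, as an engineer would, in place of code of your own. Each camera call takes 0.05 s, during which the arm holds its last target. There are 200 camera calls.

### The job

The aluminium vial block has been left to dry on its side in front of the slim warming plate: push it against the plate's front edge and tip it over that edge so that it stands on its base on the plate, guide pins up, and slide it on until no part of it overhangs the front edge. Then take the cover plate from the sloping draining rack and lower it over the two guide pins until it lies flush on top of the block, and let go. Leave the glassware and other things around where they are.

Things in the scene. Friction and masses are not known exactly. Their poses are not given: they have to be found in the camera images.
- warmer: slim warming plate, fixed on the bench: aluminium, 150 mm deep (x), 260 mm wide (y), 10 mm thick, square edges; origin on the bench under its centre. A controller box 46 mm high and 200 mm wide stands on the bench along its rear edge
- warmer_edge (a point): middle of the top front edge of the warming plate, 10 mm above the bench. The front face below it is a vertical step that stops the block. x points level across the plate, away from the robot, y along the edge, z up
- block_center (a point): centre of the loose aluminium vial block, about 0.8 kg. Standing it is 70 mm high, 118 mm wide, 50 mm deep. At the start it lies on its side, 50 mm high: x (70 mm, level) points from the well face, which looks to the robot, to the base, which faces the plate's front edge 8 to 30 mm short of it; y runs along the 118 mm; z up. When it stands on its base, x points straight down
- block_top (a point): centre of the block's well face (35 mm from its centre; axes as the block's), its top when it stands. Three wells 24 mm across lie at y = -29, 0 and 29 mm. Two guide pins 8 mm in diameter, with tapered ends, stand 24 mm out of this face at y = -50 and 50 mm
- cover: loose stainless cover plate, 62 x 118 x 5 mm, 0.13 kg; origin at its very centre, x across the 62 mm, y along the 118 mm, z normal. Two through holes 10.5 mm wide at y = -50 and 50 mm for the pins, three 20 mm holes between. Either face or end may go either way. On the rack it slopes 35 degrees, x rising away from the robot. Fitted, it overhangs the block by 6 mm on each long side
- rack: fixed bent-wire draining rack, left or right of the warming plate; origin on the bench, 70 mm under the cover's centre. Sloping 6 mm wires at y = -40 and 40 mm carry the cover, with upturned ends at its lower edge that stand 9 mm above its middle plane. Between these wires it is open under the cover down to the bench, where a wire runs below the lower edge; a cross wire joins the rear legs at 40 mm height
- jar: square glass staining jar with lid, 46 x 46 x 83 mm, standing on a rear corner of the warming plate; origin under its centre
- cap: white plastic bottle cap lying on the bench, 42 mm across, 13 mm high; origin under its centre
- vial: small glass vial with black cap standing on the bench, 22 mm across, 56 mm high; origin under its centre
- flask: conical glass flask with foil cap, 88 mm across at the foot, 147 mm high; origin under its centre
- blue_cap_bottle: glass bottle with blue cap, 70 mm across, 140 mm high; origin under its centre
- amber_bottle: amber glass bottle, 74 mm across, 170 mm high; origin under its centre
- slide_box: low slide box, 87 x 62 x 32 mm; origin under its centre
There are look-alikes about, which are no part of the job. What is shaped like the part that bears block_center but green is not meant.

How it is judged:
By the outcome, as a careful person would: the job done as asked, in the order asked, and still so for the second after the job is handed in, with the robot touching nothing.
It also fails if it takes over 67 s, if anything falls off the work surface, if the arm or the gripper's body presses on something with over 40 N, if the wrist force passes 120 N, or if a joint passes its speed limit or range.

## Working session

There is one attempt and no reset: what is moved stays moved. The work goes in short steps, Python scripts to look and compute and a tool call to move; the robot and the scene stay as the last step left them, time stands still between calls to the robot, and variables do not carry over. Pictures are saved under pics/ and viewed, at most 10 in all, crops included, and the job is handed in when it is done.

Besides the shell and the picture viewer there is one more tool, called after "Emit:" as name(argument=value, ...) on one line, values as JSON. play_rows: Moves the arm, as the interface text tells. Its arguments: {"type":"object","properties":{"rows":{"type":"array"},"squeeze":{"type":"number"}},"required":["rows"]}

```bash
mkdir -p pics
cat > h.py <<'E'
import numpy as np, cv2
from cell import robot, optics
from scipy.spatial.transform import Rotation as R
def snap(name):
    s=robot.observe(); p,d=optics.read_camera(name); m=optics.camera_model(name)
    if 'origin' in m: o=np.array(m['origin']); r=np.array(m['rotation']).reshape(3,3)
    else:
        T=np.eye(4); T[:3,:3]=R.from_euler('xyz',s['tool_rot']).as_matrix(); T[:3,3]=s['tool_pos']
        T=T@np.array(m['tool_from_camera']); o=T[:3,3]; r=T[:3,:3]
    return p,d,dict(fx=m['fx'],fy=m['fy'],cx=m['cx'],cy=m['cy'],o=o,r=r,extra={k:v for k,v in m.items() if 'dist' in k})
def cloud(d,c):
    v,u=np.mgrid[:480,:640]
    P=np.stack([(u-c['cx'])/c['fx']*d,-(v-c['cy'])/c['fy']*d,-d],-1)@c['r'].T+c['o']
    P[d<=0]=np.nan
    return P
def save(n,p): cv2.imwrite('pics/'+n+'.png',p[:,:,::-1])
E
python3 - <<'E'
from h import *
for n in ('scene','side'):
    p,d,c=snap(n); save(n,p); np.savez(n+'.npz',p=p,d=d,P=cloud(d,c)); print(n,c)
print(robot.observe())
E
```

```text
Traceback (most recent call last):
  File "h.py", line 6, in snap
    if 'origin' in m: o=np.array(m['origin']); r=np.array(m['rotation']).reshape(3,3)
                                                 ~~~~~~~~~~~~~~~~~~~~~~~~~~~~~~~^^^^^
ValueError: cannot reshape array of size 3 into shape (3,3)
```

Rotation is given as roll, pitch, yaw.

```bash
sed -i "s/r=np.array(m\['rotation'\]).reshape(3,3)/r=R.from_euler('xyz',m['rotation']).as_matrix()/" h.py
python3 - <<'E'
from h import *
for n in ('scene','side'):
    p,d,c=snap(n); save(n,p); np.savez(n+'.npz',p=p,d=d,P=cloud(d,c)); print(n,c)
print(robot.observe()); print(optics.camera_model('wrist'))
E
```

```text
scene {'fx': 501.4620623141249, 'fy': 501.4620623141249, 'cx': 320.1183564962272, 'cy': 242.04721221837357, 'o': array([1.54533396, 0.12000159, 0.78637883]), 'r': array([[-0.10827896, -0.54361563,  0.83232068],
       [ 0.99401888, -0.0472306 ,  0.0984669 ],
       [-0.01421714,  0.83800437,  0.54547828]]), 'extra': {}}
side {'fx': 557.6754348008642, 'fy': 557.6754348008642, 'cx': 320.8699975383906, 'cy': 243.95652986595454, 'o': array([-0.05582171, -0.97847463,  0.81920746]), 'r': array([[ 0.89859039,  0.23346095, -0.37152564],
       [-0.43827542,  0.51847613, -0.73423236],
       [ 0.02121259,  0.8226047 ,  0.56821786]]), 'extra': {}}
{'time': 0.15, 'qpos': array([ 1.12201890e+00,  3.42570470e-01,  1.52478953e+00,  1.89293801e-05,
        1.27542139e+00, -1.45997115e-01]), 'qvel': array([-3.19313343e-05, -2.43422099e-03, -1.90042947e-03, -7.62884123e-04,
       -2.33466910e-04, -1.51455624e-03]), 'joint_efforts': array([ 1.50998490e-03, -4.31474447e+01, -2.44352460e+01,  7.16169854e-02,
        5.38072188e-02, -4.01804277e-05]), 'tool_pos': array([0.15638779, 0.50086496, 0.24320338]), 'tool_rot': array([-3.14041919e+00, -1.90847852e-04,  2.83880671e+00]), 'contact_force': array([ 0.06616065, -1.05815124, -0.94409687]), 'torque': array([ 0.021452  , -0.03867518,  0.06506844]), 'grip_force': 0.0, 'opening': 0.0922194763692181}
{'fx': 335.66784641552755, 'fy': 335.66784641552755, 'cx': 323.9154071795964, 'cy': 236.793049603876, 'tool_from_camera': array([[-6.20797172e-04,  9.69857380e-01,  2.43672481e-01,
         6.47737187e-02],
       [ 9.99998822e-01,  2.60096212e-04,  1.51244084e-03,
         4.23146657e-04],
       [ 1.40347362e-03,  2.43673133e-01, -9.69856399e-01,
        -1.41302973e-01],
       [ 0.00000000e+00,  0.00000000e+00,  0.00000000e+00,
         1.00000000e+00]])}
```

View pics/scene.png

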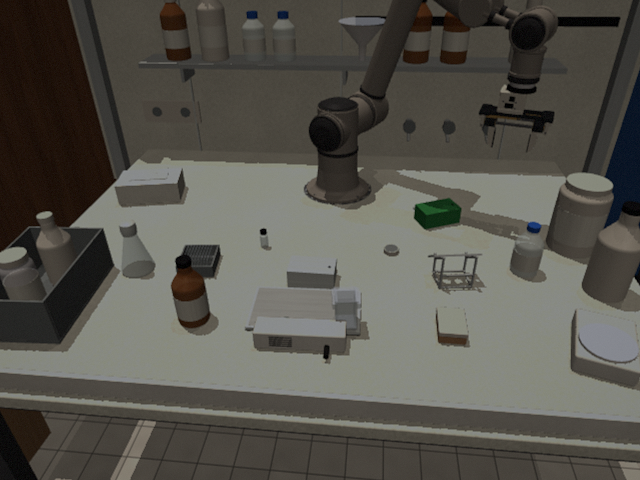

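View pics/side.png

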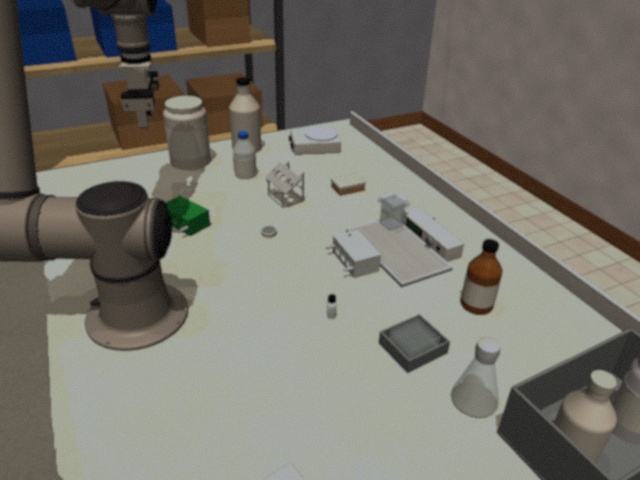

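The scene view shows the block at px (290–338, 258–287), the plate at (250–360, 288–333), the jar on its +y rear corner and the rack with cover at (432–480, 252–287). The side view shows the block at (333–380, 230–275) with its pins towards the robot. Green is the decoy.

Run:
```python
from h import *
rois=dict(scene=dict(blk=(280,250,345,292),plate=(245,285,365,336),rack=(425,245,490,292)),side=dict(blk=(325,225,385,280),plate=(340,210,455,285),rack=(260,155,312,212)))
for n in rois:
    P=np.load(n+'.npz')['P']
    q=P[200:250,360:385] if n=='scene' else P[330:400,200:300]
    print(n,'bench z',np.nanmedian(q[...,2]).round(4))
    for k,zr in (('blk',(.044,.058)),('plate',(.006,.015)),('rack',(.045,.11))):
        x0,y0,x1,y1=rois[n][k]; q=P[y0:y1,x0:x1].reshape(-1,3); q=q[(q[:,2]>zr[0])&(q[:,2]<zr[1])]
        if len(q)<20: print(k,len(q)); continue
        r=cv2.minAreaRect(q[:,:2].astype(np.float32)*1000)
        print(k,len(q),'z',np.median(q[:,2]).round(4),'rect mm',np.round(r[0],1),np.round(r[1],1),round(r[2],1),'pct',np.percentile(q,[2,98],0).round(3).tolist())
        if k=='rack':
            Q=q-q.mean(0); w,v=np.linalg.eigh(Q.T@Q); print('normal',v[:,0].round(3),'long',v[:,2].round(3),'mean',q.mean(0).round(4))
```

```text
scene bench z -0.0025
blk 807 z 0.0477 rect mm [525.3 -22.4] [118.2  79.6] 89.5 pct [[0.491, -0.079, 0.045], [0.561, 0.034, 0.051]]
plate 2522 z 0.0083 rect mm [637.9 -24.4] [168.3 260.1] 1.4 pct [[0.56, -0.15, 0.006], [0.713, 0.102, 0.012]]
rack 257 z 0.0818 rect mm [488.5 331.7] [ 80.8 115.7] 7.9 pct [[0.45, 0.275, 0.048], [0.532, 0.388, 0.092]]
normal [ 0.334  0.034 -0.942] long [-0.095  0.995  0.002] mean [0.5068 0.334  0.0752]
side bench z 0.0005
blk 905 z 0.0506 rect mm [522.1 -20.7] [125.4  75. ] 88.8 pct [[0.487, -0.081, 0.045], [0.557, 0.035, 0.054]]
plate 3254 z 0.0111 rect mm [645.1 -19.2] [296.7 293. ] 50.3 pct [[0.504, -0.151, 0.007], [0.72, 0.098, 0.014]]
rack 666 z 0.0715 rect mm [486.4 333.2] [ 78.5 130.4] 7.2 pct [[0.448, 0.274, 0.048], [0.527, 0.392, 0.093]]
normal [ 0.451  0.089 -0.888] long [-0.193  0.981  0.   ] mean [0.4821 0.3306 0.0724]
```

```bash
cat >> h.py <<'E'
def rel(pos,rpy=(np.pi,0,np.pi),s=None):
    s=s or robot.observe(); A=R.from_euler('xyz',s['tool_rot']); B=R.from_euler('xyz',rpy)
    t=A.inv().apply(np.array(pos)-s['tool_pos'])*100; w=(A.inv()*B).as_rotvec()
    return t.round(2),w.round(3)
E
python3 -c "
from h import *
print(rel((.53,-.02,.20)))"
```

```text
(array([-51.19, -38.57,   4.36]), array([-0.001, -0.   , -0.303]))
```

Emit:
play_rows(rows=[[-51.2,-38.6,4.3,0,0,-0.303,0.5],[-51.2,-38.6,4.3,0,0,-0.303,0.5],[-51.2,-38.6,4.3,0,0,-0.303,0.5],[-51.2,-38.6,4.3,0,0,-0.303,0.5],[-51.2,-38.6,4.3,0,0,-0.303,0.5],[-51.2,-38.6,4.3,0,0,-0.303,0.5],[-51.2,-38.6,4.3,0,0,-0.303,0.5],[-51.2,-38.6,4.3,0,0,-0.303,0.5],[-51.2,-38.6,4.3,0,0,-0.303,0.5],[-51.2,-38.6,4.3,0,0,-0.303,0.5],[-51.2,-38.6,4.3,0,0,-0.303,0.5],[-51.2,-38.6,4.3,0,0,-0.303,0.5],[-51.2,-38.6,4.3,0,0,-0.303,0.5],[-51.2,-38.6,4.3,0,0,-0.303,0.5],[-51.2,-38.6,4.3,0,0,-0.303,0.5],[-51.2,-38.6,4.3,0,0,-0.303,0.5],[-51.2,-38.6,4.3,0,0,-0.303,0.5],[-51.2,-38.6,4.3,0,0,-0.303,0.5]])

```text
time: 1.95
tool_pos: [0.5297, -0.0188, 0.2011]
tool_rot: [3.141, 0.0, -3.14]
contact_force: [0.1, -0.5, -0.2]
opening: 0.0459
grip_force: 0.0
```

Run:
```python
from h import *
p,d,c=snap('wrist'); save('w1',p); P=cloud(d,c); np.savez('w1.npz',p=p,P=P); s=robot.observe()
print(s['tool_pos'],s['tool_rot'],c['o'])
q=P.reshape(-1,3); q=q[np.isfinite(q[:,0])]
def rect(m,t):
    a=q[m]; r=cv2.minAreaRect(a[:,:2].astype(np.float32)*1000); print(t,len(a),np.median(a[:,2]).round(4),np.round(r[0],1),np.round(r[1],1),round(r[2],2),np.percentile(a,[1,99],0).round(4).tolist())
near=(abs(q[:,0]-.524)<.07)&(abs(q[:,1]+.022)<.09)
rect(near&(q[:,2]>.043)&(q[:,2]<.057),'blk')
rect((abs(q[:,1]+.022)<.15)&(q[:,0]>.55)&(q[:,2]>.0065)&(q[:,2]<.015),'plate')
pin=near&(q[:,0]<.487)&(q[:,2]>.018)&(q[:,2]<.035)
for sg in (-1,1):
    m=pin&(sg*(q[:,1]+.022)>0); rect(m,'pin')
```

```text
[ 0.52983577 -0.01898052  0.20108619] [ 3.14156871e+00  4.54039287e-04 -3.13978610e+00] [ 0.46501278 -0.01875425  0.3423653 ]
blk 10378 0.0502 [524.3 -23. ] [118.1  70.5] 88.64 [[0.4891, -0.0807, 0.0483], [0.5585, 0.0348, 0.0518]]
plate 7734 0.0103 [626.3 -25.5] [114.5 259.5] 1.56 [[0.5674, -0.1311, 0.0083], [0.6808, 0.0942, 0.012]]
pin 204 0.0284 [475.8 -71.4] [ 7.3 22.4] 87.94 [[0.4647, -0.0753, 0.0247], [0.4863, -0.068, 0.0304]]
pin 186 0.0281 [476.7  27.9] [ 8.  20.7] 87.94 [[0.4671, 0.0241, 0.0245], [0.4869, 0.0317, 0.0303]]
```

View pics/w1.png

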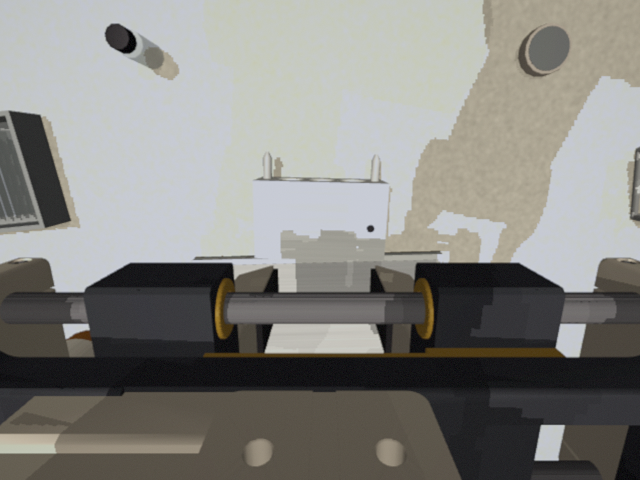

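The wrist view shows the block at px (253–388, 178–262), its pins at (267, 165) and (377, 165), and the plate edge near row 255. The gap is about 10 mm. The sizes match (118 × 70.5 mm, top at 50 mm).

Emit:
play_rows(rows=[[5,-0.4,2,0,0,-0.025,0.43],[7.8,-0.4,6,0,0,-0.025,0.43],[7.8,-0.4,10,0,0,-0.025,0.43],[7.8,-0.4,14,0,0,-0.025,0.43],[7.8,-0.4,17.1,0,0,-0.025,0.43],[7.8,-0.4,17.1,0,0,-0.025,0.43],[6.8,-0.4,17.1,0,0,-0.025,0.43],[5.8,-0.4,17.1,0,0,-0.025,0.43],[5.3,-0.4,17.1,0,0,-0.025,0.43],[4.9,-0.4,17.1,0,0,-0.025,0.43],[4.6,-0.4,17.1,0,0,-0.025,0.43],[4.4,-0.4,17.1,0,0,-0.025,0.43],[4.4,-0.4,17.1,0,0,-0.025,0.43]])

```text
time: 3.3
tool_pos: [0.4855, -0.0238, 0.0304]
tool_rot: [3.141, -0.001, -3.116]
contact_force: [-4.6, 0.6, 2.6]
opening: 0.0396
grip_force: 2.5
```

Emit:
play_rows(rows=[[-0.1,0,0,0,0,0,0.43],[-0.2,0,0,0,0,0,0.43],[-0.3,0,0,0,0,0,0.43],[-0.35,0,0,0,0,0,0.43],[-0.35,0,0,0,0,0,0.43]])

```text
time: 3.8
tool_pos: [0.4884, -0.0237, 0.0304]
tool_rot: [3.141, -0.003, -3.116]
contact_force: [-7.0, -0.8, 4.8]
opening: 0.0393
grip_force: 3.5
```

Run:
```python
from h import *
p,d,c=snap('scene'); P=cloud(d,c); q=P[240:300,270:355].reshape(-1,3)
a=q[(q[:,2]>.044)&(q[:,2]<.053)&(abs(q[:,1]+.022)<.07)&(q[:,0]>.495)]
r=cv2.minAreaRect(a[:,:2].astype(np.float32)*1000); print(len(a),r,np.percentile(a,[1,50,99],0).round(4).tolist()); print(robot.observe()['contact_force'])
```

```text
843 ((534.6944580078125, -20.932785034179688), (77.01339721679688, 117.84195709228516), 1.1345847845077515) [[0.4979, -0.079, 0.0444], [0.5372, -0.0213, 0.0477], [0.5722, 0.0368, 0.0515]]
[-6.53354109  0.66022474  4.81598714]
```

Emit:
play_rows(rows=[[2,0,0,0,0,0,0.43],[4.8,-1,-3,0,0,0,0.43],[4.8,-3,-7,0,-0.14,0,0.43],[4.8,-5,-10,0,-0.28,0,0.43],[4.8,-5,-10,0,-0.42,0,0.43],[4.8,-5,-10,0,-0.52,0,0.43],[4.8,-5,-10,0,-0.52,0,0.43],[4.8,-5,-10,0,-0.52,0,0.43]])

```text
time: 4.65
tool_pos: [0.4429, -0.0755, 0.1307]
tool_rot: [-3.14, 0.524, -3.117]
contact_force: [0.1, 0.4, -0.2]
opening: 0.04
grip_force: 0.0
```

Run:
```python
from h import *
p,d,c=snap('wrist'); save('w2',p); P=cloud(d,c); s=robot.observe()
print(s['tool_pos'],s['tool_rot'],s['qpos'].round(2))
q=P.reshape(-1,3); q=q[np.isfinite(q[:,0])]
def rect(m,t):
    a=q[m]
    if len(a)<10: print(t,len(a)); return
    r=cv2.minAreaRect(a[:,:2].astype(np.float32)*1000); print(t,len(a),np.median(a[:,2]).round(4),np.round(r[0],1),np.round(r[1],1),round(r[2],2),np.percentile(a,[1,99],0).round(4).tolist())
near=(abs(q[:,0]-.53)<.1)&(abs(q[:,1]+.022)<.09)
rect(near&(q[:,2]>.043)&(q[:,2]<.057)&(q[:,0]>.495),'blk')
pin=near&(q[:,0]<.496)&(q[:,2]>.018)&(q[:,2]<.035)
for sg in (-1,1): rect(pin&(sg*(q[:,1]+.022)>.03),'pin')
rect((q[:,0]>.55)&(q[:,2]>.0065)&(q[:,2]<.015),'plate')
print(rel((.480,-.074,.034),s['tool_rot']))
```

```text
[ 0.44256512 -0.07547402  0.13041461] [-3.13985217  0.52309643 -3.11671145] [-0.52  0.19  2.29  0.93  0.33 -2.95]
blk 3706 0.0497 [521.5 -22. ] [ 46.7 117.9] 1.66 [[0.498, -0.0802, 0.0433], [0.5441, 0.0341, 0.0508]]
pin 204 0.0279 [485.9 -72.8] [19.4  7.1] 2.07 [[0.4769, -0.0763, 0.0239], [0.4951, -0.0691, 0.0299]]
pin 260 0.0276 [484.9  26.8] [ 7.9 22.2] 89.33 [[0.4743, 0.023, 0.0232], [0.4958, 0.0306, 0.0295]]
plate 3328 0.0099 [646.3 -77.7] [163.8 128. ] 6.53 [[0.5714, -0.1293, 0.0075], [0.7224, -0.0105, 0.0145]]
(array([ 1.57,  0.07, 10.22]), array([0., 0., 0.]))
```

Emit:
play_rows(rows=[[-0.8,0.1,2.8,0,0.14,0,0.43],[-1.64,0.14,5.6,0,0.28,0,0.43],[-1.64,0.14,5.6,0,0.42,0,0.43],[-1.64,0.14,5.6,0,0.523,0,0.43],[-1.64,0.14,5.6,0,0.523,0,0.43],[-1.64,0.14,5.6,0,0.523,0,0.43]])

```text
time: 5.3
tool_pos: [0.4883, -0.0736, 0.0906]
tool_rot: [-3.137, -0.003, -3.116]
contact_force: [1.1, 0.0, -0.2]
opening: 0.0392
grip_force: 0.0
```

```bash
python3 -c "
from h import *
print(rel((.4845,-.073,.035),(np.pi,0,-3.117)),robot.observe()['qpos'].round(2),robot.observe()['contact_force'])"
```

```text
(array([0.36, 0.1 , 5.56]), array([-0.005, -0.003,  0.001])) [-0.3   0.47  1.81 -0.01  0.87 -1.89] [ 1.1108584   0.03524724 -0.23974514]
```

Emit:
play_rows(rows=[[0.3,0.1,2,0,0,0,0.43],[0.3,0.1,4,0,0,0,0.43],[0.3,0.1,5.55,0,0,0,0.43],[0.3,0.1,5.55,0,0,0,0.2],[0.3,0.1,5.55,0,0,0,0],[0.3,0.1,5.55,0,0,0,0],[0.3,0.1,5.55,0,0,0,0],[0.3,0.1,5.55,0,0,0,0],[0.3,0.1,5.55,0,0,0,0]], squeeze=15)

```text
time: 6.2
tool_pos: [0.4822, -0.0721, 0.0346]
tool_rot: [-3.141, -0.002, -3.116]
contact_force: [-0.9, -2.6, 5.7]
opening: 0.0066
grip_force: 15.0
```

Emit:
play_rows(rows=[[-0.1,0,-0.6,0,0,0,0],[-0.3,0,-1.2,0,0,0,0],[-0.6,0,-1.8,0,0,0,0],[-0.9,0,-2.4,0,0,0,0],[-1.2,0,-3.0,0,0,0,0],[-1.6,0,-3.6,0,0,0,0],[-2.0,0,-4.2,0,0,0,0],[-2.6,0,-4.8,0,0,0,0],[-3.2,0,-5.3,0,0,0,0],[-3.8,0,-5.8,0,0,0,0],[-3.8,0,-5.8,0,0,0,0]])

```text
time: 7.3
tool_pos: [0.5213, -0.0709, 0.0925]
tool_rot: [-3.141, -0.001, -3.116]
contact_force: [-0.9, -1.1, 0.7]
opening: 0.0067
grip_force: 15.0
```

Run:
```python
from h import *
p,d,c=snap('side'); save('s2',cv2.resize(p[150:330,240:500],None,fx=3,fy=3))
```

```text
(no output)
```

View pics/s2.png

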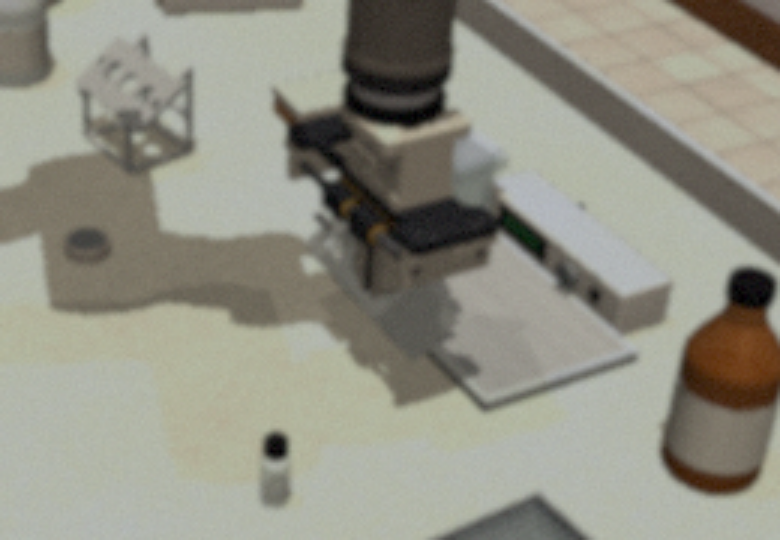

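The gripper is blocking most of it, but at crop px (320, 220) the free +y pin points up and left, so the block is tilted about half way. I'll carry on along the arc.

Emit:
play_rows(rows=[[-0.6,0,-0.4,0,0,0,0],[-1.2,0,-0.7,0,0,0,0],[-2.0,0,-1.05,0,0,0,0],[-2.8,0,-1.3,0,0,0,0],[-3.6,0,-1.45,0,0,0,0],[-4.3,0,-1.55,0,0,0,0],[-5.0,0,-1.6,0,0,0,0],[-5.7,0,-1.6,0,0,0,0],[-6.3,0,-1.5,0,0,0,0],[-6.9,0,-1.4,0,0,0,0],[-6.9,0,-1.4,0,0,0,0]])

```text
time: 8.45
tool_pos: [0.5896, -0.069, 0.1052]
tool_rot: [3.142, -0.003, -3.116]
contact_force: [0.3, 1.3, -2.3]
opening: 0.007
grip_force: 15.0
```

```bash
python3 - <<'E'
from h import *
for n,(a,b,e,f) in dict(side=(170,300,280,460),scene=(230,330,240,380)).items():
    p,d,c=snap(n); save(n+'3',cv2.resize(p[a:b,e:f],None,fx=4,fy=4))
    P=cloud(d,c).reshape(-1,3); P=P[(abs(P[:,1]+.022)<.07)&(P[:,0]>.5)&(P[:,0]<.66)]
    for z0 in (.014,.03,.045,.06,.075,.084):
        q=P[(P[:,2]>z0)&(P[:,2]<z0+.012)]
        if len(q)>15: print(n,z0,len(q),np.percentile(q,[3,50,97],0)[:,:2].round(3).tolist())
E
python3 -c "
import cv2,numpy as np
a=cv2.imread('pics/side3.png');b=cv2.imread('pics/scene3.png')
a=cv2.resize(a,(400,290));b=cv2.resize(b,(400,290));cv2.imwrite('pics/c3.png',np.hstack([a,b]))"
```

```text
side 0.014 188 [[0.539, -0.081], [0.565, -0.05], [0.648, 0.024]]
side 0.03 201 [[0.539, -0.082], [0.561, -0.045], [0.616, 0.025]]
side 0.045 197 [[0.539, -0.082], [0.561, -0.045], [0.614, 0.025]]
side 0.06 245 [[0.54, -0.081], [0.567, -0.035], [0.612, 0.023]]
side 0.075 473 [[0.543, -0.08], [0.572, -0.014], [0.61, 0.032]]
side 0.084 43 [[0.559, -0.08], [0.578, -0.052], [0.594, 0.028]]
scene 0.014 187 [[0.588, -0.074], [0.606, -0.02], [0.621, 0.029]]
scene 0.03 206 [[0.585, -0.076], [0.604, -0.018], [0.621, 0.039]]
scene 0.045 204 [[0.586, -0.07], [0.604, -0.017], [0.621, 0.039]]
scene 0.06 294 [[0.558, -0.069], [0.595, -0.019], [0.62, 0.036]]
scene 0.075 469 [[0.549, -0.072], [0.587, -0.018], [0.616, 0.035]]
scene 0.084 52 [[0.564, -0.08], [0.598, -0.065], [0.601, 0.03]]
```

View pics/c3.png

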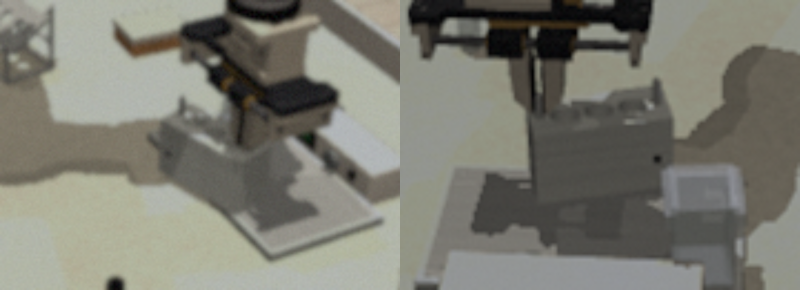

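The block is standing on the plate (top at about 80 mm) with its pins up. It is yawed, with the −y end further in (scene inset: rear-bottom edge from (540, 200) to (672, 190)). I'll release, back off and measure it before squaring it up.

Emit:
play_rows(rows=[[0,0,0.1,0,0,0,0.3],[0,0,0.1,0,0,0,0.3],[0,0,0.1,0,0,0,0.3],[0,0,-3,0,0,0,0.3],[0,2,-8,0,0,0,0.5],[4,4.7,-13,0,0,0,0.5],[5,4.7,-15,0,0,0,0.5],[5,4.7,-15,0,0,0,0.5],[5,4.7,-15,0,0,0,0.5]])

```text
time: 9.45
tool_pos: [0.5384, -0.0233, 0.2571]
tool_rot: [-3.141, 0.0, -3.116]
contact_force: [0.4, 0.4, -0.7]
opening: 0.0458
grip_force: 0.0
```

```bash
cat > blk.py <<'E'
from h import *
p,d,c=snap('wrist'); P=cloud(d,c); s=robot.observe(); print(s['tool_pos'],s['tool_rot'])
q=P.reshape(-1,3); q=q[np.isfinite(q[:,0])]
near=(q[:,0]>.48)&(q[:,0]<.68)&(abs(q[:,1]+.022)<.1)
def rect(m,t):
    a=q[m]
    if len(a)<10: print(t,len(a)); return
    r=cv2.minAreaRect(a[:,:2].astype(np.float32)*1000); print(t,len(a),np.median(a[:,2]).round(4),np.round(r[0],1),np.round(r[1],1),round(r[2],2),np.percentile(a,[1,99],0).round(4).tolist())
    return a
rect(near&(q[:,2]>.074)&(q[:,2]<.085),'top')
a=q[near&(q[:,2]>.093)&(q[:,2]<.11)]
for sg in (-1,1):
    b=a[sg*(a[:,1]+.022)>.02]
    if len(b): print('pin',len(b),np.median(b,0).round(4),b[:,2].max().round(3))
e=q[(q[:,2]>.006)&(q[:,2]<.014)&(q[:,0]>.555)&(q[:,0]<.62)]
for y in (-.14,-.12,-.1,.06,.08,.09):
    b=e[abs(e[:,1]-y)<.006]
    if len(b)>5: print('edge',y,b[:,0].min().round(4),np.percentile(b[:,0],2).round(4))
save('w_%d'%(s['time']*100),p)
E
python3 blk.py
```

```text
[ 0.53819853 -0.02342485  0.25564581] [-3.14132426e+00 -2.29590739e-03 -3.11645247e+00]
top 4054 0.08 [622.   -8.7] [138.  118.4] 17.64 [[0.5427, -0.081, 0.0747], [0.611, 0.0365, 0.0818]]
pin 10 [ 0.5944 -0.0658  0.0952] 0.1
pin 72 [0.5641 0.0252 0.1006] 0.105
edge -0.14 0.5723 0.5725
edge -0.12 0.5718 0.5722
edge -0.1 0.5713 0.5716
edge 0.06 0.5666 0.5673
edge 0.08 0.5661 0.5666
edge 0.09 0.5661 0.5664
```

Emit:
play_rows(rows=[[4.3,0.4,5,0,-0.13,0,0.7],[4.3,0.4,10,0,-0.26,0,0.7],[4.3,0.4,15,0,-0.26,0,0.7],[4.3,0.4,19,0,-0.26,0,0.7],[4.3,0.4,20.9,0,-0.26,0,0.7],[4.3,0.4,20.9,0,-0.26,0,0.7],[3.5,0.4,20.9,0,-0.26,0,0.7],[2.8,0.4,20.9,0,-0.26,0,0.7],[2.3,0.4,20.9,0,-0.26,0,0.7],[1.8,0.4,20.9,0,-0.26,0,0.7],[1.3,0.4,20.9,0,-0.26,0,0.7],[0.8,0.4,20.9,0,-0.26,0,0.7],[0.3,0.4,20.9,0,-0.26,0,0.7],[-0.2,0.4,20.9,0,-0.26,0,0.7],[-0.2,0.4,20.9,0,-0.26,0,0.7]])

```text
time: 11.0
tool_pos: [0.5398, -0.0191, 0.0464]
tool_rot: [3.141, 0.257, -3.116]
contact_force: [-2.2, 1.4, -0.6]
opening: 0.0646
grip_force: 0.6
```

```bash
cat > chk.py <<'E'
from h import *
from sys import argv
p,d,c=snap('scene'); P=cloud(d,c).reshape(-1,3); P=P[(abs(P[:,1]+.022)<.075)&(P[:,0]>.5)&(P[:,0]<.67)]
f=P[(P[:,2]>.02)&(P[:,2]<.066)]   # rear face
k=np.polyfit(f[:,1],f[:,0],1); print('rear: x at y=-.02',np.polyval(k,-.02).round(4),'slope',k[0].round(3),len(f),np.percentile(f[:,1],[2,98]).round(3))
t=P[(P[:,2]>.072)&(P[:,2]<.084)]; print('top',len(t),np.median(t[:,2]).round(4),cv2.minAreaRect(t[:,:2].astype(np.float32)*1000))
E
python3 chk.py
```

```text
rear: x at y=-.02 0.6079 slope -0.131 789 [-0.073  0.037]
top 647 0.0774 ((569.7744140625, -24.24974822998047), (95.13209533691406, 120.01138305664062), 7.569489479064941)
```

Emit:
play_rows(rows=[[-0.5,0,0.13,0,0,0,0.7],[-1.0,0,0.27,0,0,0,0.7],[-1.5,0,0.4,0,0,0,0.7],[-2.0,0,0.53,0,0,0,0.7],[-2.5,0,0.67,0,0,0,0.7],[-3.0,0,0.8,0,0,0,0.7],[-3.2,0,0.85,0,0,0,0.7],[-3.2,0,0.85,0,0,0,0.7]])

```text
time: 11.85
tool_pos: [0.5731, -0.0186, 0.0465]
tool_rot: [-3.141, 0.258, -3.117]
contact_force: [-1.8, -0.3, -0.9]
opening: 0.0641
grip_force: 1.0
```

```bash
python3 chk.py
```

```text
rear: x at y=-.02 0.6354 slope -0.046 818 [-0.081  0.034]
top 693 0.0774 ((602.733642578125, -24.83645248413086), (118.19705200195312, 81.275390625), 89.68806457519531)
```

Emit:
play_rows(rows=[[3,0,-0.8,0,0,0,0.7],[4.8,0,-4.5,0,0,0,0.7],[4,0,-9,0,0.13,0,0.7],[2.5,0,-14,0,0.26,0,0.7],[1.5,0,-18,0,0.26,0,0.7],[0.9,0,-20.9,0,0.26,0,0.7],[0.9,0,-20.9,0,0.26,0,0.7],[0.9,0,-20.9,0,0.26,0,0.7]])

```text
time: 12.7
tool_pos: [0.5122, -0.0202, 0.2484]
tool_rot: [-3.14, 0.003, -3.116]
contact_force: [-0.2, 0.2, 0.1]
opening: 0.0641
grip_force: 0.0
```

```bash
python3 blk.py; ls pics | tail -3; python3 -c "
from h import *
# view pose for cover: tilted normal; rack center ~ (.487,.332)
print(rel((.45,.33,.25),(np.pi,0,np.pi/2)))"
```

```text
[ 0.51107697 -0.02001321  0.24647179] [-3.14140887e+00 -7.90487151e-04 -3.11654670e+00]
top 1776 0.0799 [627.3 -25.5] [ 20.9 118.3] 1.48 [[0.6174, -0.0832, 0.0745], [0.6379, 0.0326, 0.0816]]
pin 69 [ 0.6118 -0.0748  0.1007] 0.105
pin 71 [0.6094 0.0238 0.1005] 0.104
edge -0.14 0.5718 0.5721
edge -0.12 0.5714 0.5716
edge -0.1 0.5709 0.5715
edge 0.06 0.5668 0.567
edge 0.08 0.5662 0.5663
edge 0.09 0.5656 0.5661
w2.png
w_1275.png
w_950.png
(array([ 5.23, 35.14, -0.36]), array([-1.000e-03, -0.000e+00,  1.596e+00]))
```

Block is square on the plate: top at 80 mm, centre (0.6125, −0.0255), yaw 1.5°. Its front face is about 18 mm behind the edge. Now the cover.

```bash
cat >> h.py <<'E'
def cov_rpy(yaw,tilt): return (R.from_euler('z',yaw)*R.from_euler('y',-tilt)*R.from_euler('xyz',(np.pi,0,np.pi/2))).as_euler('xyz')
E
python3 -c "
from h import *
s=robot.observe()
print(rel((.401,.333,.20),cov_rpy(.12,.61)))
print(rel((.45,.2,.25),cov_rpy(.06,0)))"
```

```text
(array([10.12, 35.57,  4.65]), array([-0.495, -0.45 ,  1.426]))
(array([ 5.56, 22.15, -0.35]), array([-1.000e-03, -0.000e+00,  1.536e+00]))
```

Emit:
play_rows(rows=[[2,5,0,0,0,0.14,0.9],[4,10,0,0,0,0.28,0.9],[5,14,0,0,0,0.42,0.9],[6,18,0,0,0,0.56,0.9],[6,22,0,0,0,0.7,0.9],[6,25,0,0,0,0.84,0.9],[7,28,0,0,0,0.98,0.9],[8,31,0,0,0,1.12,0.9],[9,33,0,0,0,1.26,0.9],[10,35,0,-0.1,-0.1,1.38,0.9],[10.1,35.6,2,-0.25,-0.22,1.4,0.9],[10.1,35.6,4.6,-0.36,-0.33,1.42,0.9],[10.1,35.6,4.6,-0.495,-0.45,1.426,0.9],[10.1,35.6,4.6,-0.495,-0.45,1.426,0.9],[10.1,35.6,4.6,-0.495,-0.45,1.426,0.9],[10.1,35.6,4.6,-0.495,-0.45,1.426,0.9]])

```text
time: 14.35
tool_pos: [0.3987, 0.3328, 0.1981]
tool_rot: [2.537, 0.002, 1.693]
contact_force: [-0.0, 1.0, -0.4]
opening: 0.0827
grip_force: 0.0
```

Run:
```python
from h import *
p,d,c=snap('wrist'); P=cloud(d,c); s=robot.observe(); print(s['tool_pos'],s['tool_rot'],s['qpos'].round(2)); save('w5',p); np.savez('w5.npz',P=P,p=p)
```

```text
[0.39956228 0.3330404  0.1989145 ] [2.53665223e+00 1.26194871e-03 1.69242848e+00] [ 0.74  0.22  2.02 -0.74  0.51  1.2 ]
```

View pics/w5.png

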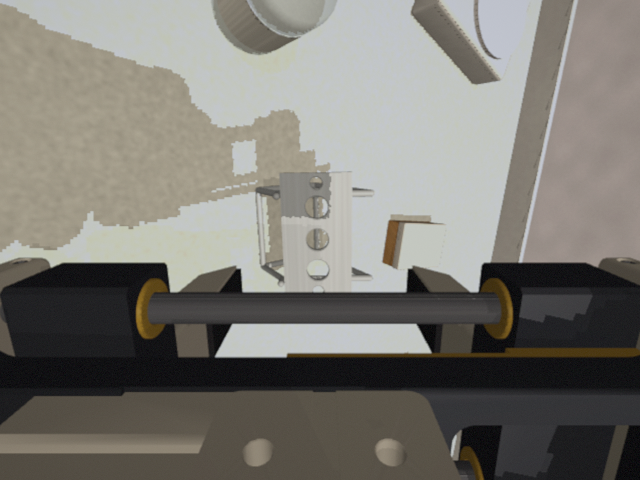

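The cover is at px (280–352, 171–293), with its hole column at u≈317 and middle hole at (317, 238). It is well aligned with the fingers.

Run:
```python
from h import *
Z=np.load('w5.npz'); P=Z['P']
q=P[168:292,274:360].reshape(-1,3); q=q[(q[:,2]>.035)&(q[:,2]<.115)]
# robust plane
for _ in range(6):
    m=q.mean(0); w,v=np.linalg.eigh((q-m).T@(q-m)); n=v[:,0]*np.sign(v[2,0]); q=q[abs((q-m)@n)<.004]
print(len(q),'n',n.round(4),'tilt',np.degrees(np.arccos(n[2])).round(2),'yaw',np.degrees(np.arctan2(-n[1],-n[0])).round(2))
yw=np.arctan2(-n[1],-n[0]); ey=np.array([-np.sin(yw),np.cos(yw),0]); ex=np.cross(ey,n)
uv=np.c_[(q-m)@ex,(q-m)@ey].astype(np.float32)*1000
print('uv pct',np.percentile(uv,[0.3,50,99.7],0).round(1).tolist())
r=cv2.minAreaRect(uv); print(r)
lo,hi=np.percentile(uv,[.4,99.6],0)
# centre from middle hole ray ∩ plane and from rect
cu=(lo[0]+hi[0])/2
C=m+ex*cu/1000
hit=P[238,317]; print('m',m.round(4))
s=robot.observe(); p,d,c=None,None,None
mm=optics.camera_model('wrist'); T=np.eye(4); T[:3,:3]=R.from_euler('xyz',s['tool_rot']).as_matrix(); T[:3,3]=s['tool_pos']; T=T@np.array(mm['tool_from_camera'])
for (u,v) in ((317,207),(317,238),(317,269)):
    ray=T[:3,:3]@np.array([(u-mm['cx'])/mm['fx'],-(v-mm['cy'])/mm['fy'],-1]); o=T[:3,3]; X=o+ray*((m-o)@n)/(ray@n)
    print('hole',X.round(4),'uv',((X-m)@ex*1000).round(1),((X-m)@ey*1000).round(1))
```

```text
7145 n [-0.5655 -0.0806  0.8208] tilt 34.84 yaw 8.11
uv pct [[-32.5, -57.5], [-0.1, 2.5], [31.0, 51.6]]
((0.18157958984375, -3.4215927124023438), (110.35128784179688, 71.43004608154297), 89.25214385986328)
m [0.4777 0.3395 0.0717]
hole [0.4768 0.3613 0.0732] uv 2.6 21.7
hole [0.4802 0.3336 0.0728] uv 2.0 -6.2
hole [0.4839 0.3044 0.0725] uv 1.4 -35.6
```

```bash
python3 -c "
from h import *
print(rel((.4773,.3326,.0738),cov_rpy(.1415,.608)))"
```

```text
(array([-0.97, -0.77, 14.68]), array([-0.003,  0.012, -0.016]))
```

Emit:
play_rows(rows=[[-0.5,-0.4,3,0,0.012,-0.016,1],[-0.97,-0.77,6,0,0.012,-0.016,1],[-0.97,-0.77,9,0,0.012,-0.016,1],[-0.97,-0.77,11,0,0.012,-0.016,1],[-0.97,-0.77,13,0,0.012,-0.016,1],[-0.97,-0.77,14.7,0,0.012,-0.016,1],[-0.97,-0.77,14.7,0,0.012,-0.016,1],[-0.97,-0.77,14.7,0,0.012,-0.016,1]])

```text
time: 15.2
tool_pos: [0.4867, 0.3372, 0.0912]
tool_rot: [2.569, -0.002, 1.711]
contact_force: [-0.9, 0.4, -0.6]
opening: 0.092
grip_force: 0.5
```

Emit:
play_rows(rows=[[0,0,0,0,0,0,1],[0,0,0,0,0,0,1]])

```text
time: 15.4
tool_pos: [0.4867, 0.3376, 0.0919]
tool_rot: [2.568, -0.002, 1.711]
contact_force: [-0.6, -0.1, -1.1]
opening: 0.0917
grip_force: 0.5
```

```bash
python3 -c "
from h import *
s=robot.observe();print(s['qpos'].round(3),s['contact_force'],s['tool_pos'],s['tool_rot'],s['grip_force']);print(rel((.4773,.3326,.0738),cov_rpy(.1415,.608)))"
```

```text
[ 0.599  0.496  1.959 -0.995  0.288  1.369] [-0.55589542 -0.12766844 -1.10093689] [0.48667765 0.33764455 0.09192555] [ 2.56797093e+00 -2.06732418e-03  1.71135790e+00] 0.47612641006708145
(array([-0.37, -1.82,  0.98]), array([-0.034, -0.001, -0.002]))
```

Joints 4 and 5 are at their limits at the full 35° tilt. I'll back off and grasp with about 29.5°; the pads can take up the remaining 5°.

Emit:
play_rows(rows=[[0,-1,-2,0,0,0,1],[0,-2,-5,0.1,0,0,1],[0,-2,-6,0.1,0,0,1],[0,-2,-6,0.1,0,0,1]])

```text
time: 15.8
tool_pos: [0.438, 0.3319, 0.1342]
tool_rot: [2.665, -0.006, 1.712]
contact_force: [1.4, 0.8, 0.4]
opening: 0.092
grip_force: 0.0
```

```bash
python3 -c "
from h import *
C=np.array([.4801,.333,.0697]); rp=cov_rpy(.1415,.515); t=R.from_euler('xyz',rp).as_matrix()[:,2]
s=robot.observe();print(s['qpos'].round(3),s['tool_pos'],s['tool_rot'])
for b in (.06,.03,.005): print(b,rel(C-b*t,rp))"
```

```text
[ 0.624  0.367  1.958 -0.516  0.436  0.913] [0.43801122 0.33193524 0.1341898 ] [ 2.66478714 -0.0057924   1.71181537]
0.06 (array([-0.49,  0.53,  1.65]), array([-0.038, -0.005, -0.003]))
0.03 (array([-0.51,  0.64,  4.65]), array([-0.038, -0.005, -0.003]))
0.005 (array([-0.52,  0.74,  7.15]), array([-0.038, -0.005, -0.003]))
```

Emit:
play_rows(rows=[[-0.5,0.5,1.6,-0.03,0,0,1],[-0.5,0.6,3.6,-0.03,0,0,1],[-0.5,0.7,5.6,-0.03,0,0,1],[-0.5,0.74,7.15,-0.03,0,0,1],[-0.5,0.74,7.15,-0.03,0,0,1],[-0.5,0.74,7.15,-0.03,0,0,1]])

```text
time: 16.4
tool_pos: [0.4772, 0.3313, 0.071]
tool_rot: [2.638, -0.002, 1.712]
contact_force: [0.3, 0.8, -0.2]
opening: 0.0923
grip_force: 0.0
```

```bash
python3 -c "
from h import *
C=np.array([.4801,.333,.0697]); rp=cov_rpy(.1415,.507); t=R.from_euler('xyz',rp).as_matrix()[:,2]
s=robot.observe();print(s['qpos'].round(3),s['contact_force'],rel(C-.005*t,rp))"
```

```text
[ 0.581  0.52   1.957 -0.806  0.287  1.178] [ 0.29446475  0.80061552 -0.17605477] (array([ 0.12,  0.21, -0.23]), array([-0.003, -0.001, -0.001]))
```

Emit:
play_rows(rows=[[0.1,0.2,-0.2,0,0,0,0.85],[0.1,0.2,-0.2,0,0,0,0.75],[0.1,0.2,-0.2,0,0,0,0.7],[0.1,0.2,-0.2,0,0,0,0.6],[0.1,0.2,-0.2,0,0,0,0.5],[0.1,0.2,-0.2,0,0,0,0.5],[0.1,0.2,-0.2,0,0,0,0.5]], squeeze=15)

```text
time: 17.1
tool_pos: [0.4778, 0.3327, 0.0745]
tool_rot: [2.637, -0.002, 1.712]
contact_force: [-2.7, -0.3, 4.5]
opening: 0.0617
grip_force: 15.0
```

Emit:
play_rows(rows=[[0,0,-0.5,0,0,0,0.5],[0,0,-1.5,0,0,0,0.5],[0,0,-3,0,0,0,0.5],[0,0,-5,0.1,0,0,0.5],[0,0,-8,0.2,0,0,0.5],[0,0,-11,0.3,0,0,0.5],[0,0,-13,0.4,0,0,0.5],[0,0,-14,0.5,0,0,0.5],[0,0,-14,0.5,0,0,0.5],[0,0,-14,0.5,0,0,0.5]])

```text
time: 18.1
tool_pos: [0.4109, 0.3225, 0.1957]
tool_rot: [3.137, -0.002, 1.711]
contact_force: [0.1, 0.1, -0.9]
opening: 0.0615
grip_force: 15.0
```

```bash
cat > cov.py <<'E'
from h import *
p,d,c=snap('wrist'); s=robot.observe(); P=cloud(d,c); save('wc_%d'%(s['time']*100),p)
A=R.from_euler('xyz',s['tool_rot']).as_matrix(); Q=(P-s['tool_pos'])@A; q=Q.reshape(-1,3)
print(s['tool_pos'],s['tool_rot'],s['qpos'].round(2),s['opening'])
q=q[(abs(q[:,2])<.025)&(abs(q[:,1])<.0305)&(abs(q[:,0])<.075)]; q=q[abs(q[:,0])>.015]
for _ in range(6):
    m=q.mean(0); w,v=np.linalg.eigh((q-m).T@(q-m)); n=v[:,0]*np.sign(-v[2,0]); q=q[abs((q-m)@n)<.004]
print(len(q),'n tool',n.round(4),'m',m.round(4),'pct',np.percentile(q,[.5,99.5],0).round(4).tolist())
E
python3 cov.py; ls pics
```

```text
[0.41025194 0.3224048  0.19542776] [ 3.13775170e+00 -1.23173952e-03  1.71169089e+00] [ 0.52  0.38  1.61 -0.    1.15  0.38] 0.06153446061905102
14685 n tool [ 0.0018 -0.1078 -0.9942] m [0.0281 0.0005 0.0023] pct [[-0.0291, -0.0299, -0.0017], [0.0594, 0.0303, 0.0066]]
c3.png
s2.png
scene.png
scene3.png
side.png
side3.png
w1.png
w2.png
w5.png
w_1275.png
w_950.png
wc_1814.png
```

The cover is held with a 6.2° mismatch and centred along its length to within 0.5 mm.

```bash
python3 -c "
from h import *
rp=cov_rpy(.025,-.108); A=R.from_euler('xyz',rp).as_matrix()
for z in (.19,.125):
    C=np.array([.6125,-.0255,z]); print(C-A@[.0004,0,.0048],rel(C-A@[.0004,0,.0048],rp))"
```

```text
[ 0.61302723 -0.02588694  0.19477203] (array([-37.33,  15.19,   0.08]), array([0.112, 0.005, 0.116]))
[ 0.61302723 -0.02588694  0.12977203] (array([-37.34,  15.16,   6.58]), array([0.112, 0.005, 0.116]))
```

Emit:
play_rows(rows=[[-4,1.6,0,0.02,0,0.02,0.5],[-8,3.2,0,0.04,0,0.04,0.5],[-12,4.9,0,0.06,0,0.06,0.5],[-16,6.5,0,0.08,0,0.08,0.5],[-20,8.1,0,0.1,0,0.1,0.5],[-24,9.8,0,0.112,0.005,0.116,0.5],[-28,11.4,0,0.112,0.005,0.116,0.5],[-31,12.6,0,0.112,0.005,0.116,0.5],[-34,13.8,0,0.112,0.005,0.116,0.5],[-36,14.6,0,0.112,0.005,0.116,0.5],[-37.3,15.2,0,0.112,0.005,0.116,0.5],[-37.3,15.2,2,0.112,0.005,0.116,0.5],[-37.3,15.2,4,0.112,0.005,0.116,0.5],[-37.3,15.2,6.1,0.112,0.005,0.116,0.5],[-37.3,15.2,6.1,0.112,0.005,0.116,0.5],[-37.3,15.2,6.1,0.112,0.005,0.116,0.5]])

```text
time: 19.75
tool_pos: [0.6137, -0.0243, 0.1354]
tool_rot: [-3.032, -0.001, 1.597]
contact_force: [0.4, 0.6, -1.2]
opening: 0.0614
grip_force: 15.0
```

```bash
python3 cov.py
python3 - <<'E'
from h import *
import glob,os
f=max(glob.glob('pics/wc_*'),key=os.path.getmtime); a=cv2.imread(f)
p,d,c=snap('scene'); b=cv2.resize(p[225:325,250:385,::-1],(480,356)); P=cloud(d,c).reshape(-1,3)
np.savez('sc6.npz',P=P)
o=np.zeros((480,800,3),np.uint8); o[:360,:400]=cv2.resize(a[100:388,160:480],(400,360)); o[:297,400:]=cv2.resize(b,(400,297)); cv2.imwrite('pics/v6.png',o)
E
```

```text
[ 0.61428788 -0.02449345  0.13627138] [-3.03436058e+00 -8.59992309e-04  1.59636768e+00] [-0.16  0.66  1.31 -0.02  1.28 -0.17] 0.061032289696792134
14725 n tool [ 0.0018 -0.1048 -0.9945] m [0.0285 0.0003 0.0034] pct [[-0.0289, -0.0302, -0.0005], [0.0596, 0.03, 0.0076]]
```

View pics/v6.png

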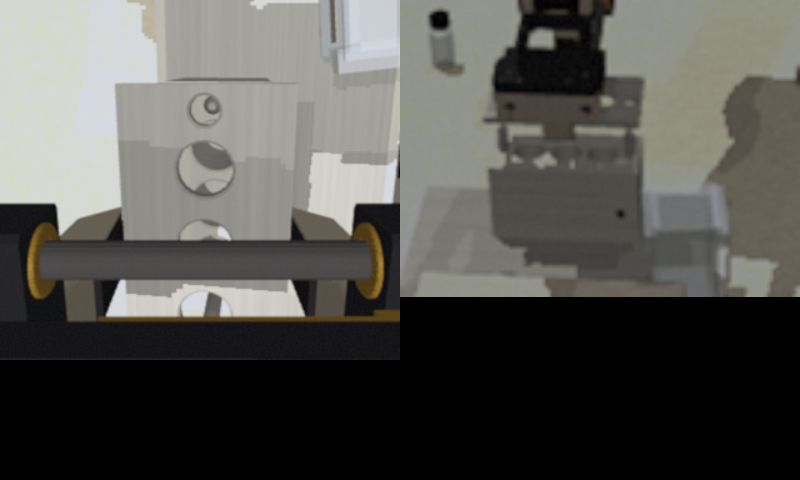

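The wrist crop on the left shows the +y pin tip inside the cover's end hole: hole centre at (205, 109), pin at (210, 105). The scene crop on the right shows the cover level just above both pins. Next I'll measure the offset from depth.

Run:
```python
from h import *
p,d,c=snap('wrist'); s=robot.observe(); P=cloud(d,c)
W=P[165:212,295:355].reshape(-1,3)
z=P[...,2]; top=np.nanmedian(z[200:215,270:300]); print('cover top z near end',top.round(4), 'other', np.nanmedian(z[200:215,335:380]).round(4))
# hole: pixels deeper than cover in window, ray-intersect with cover plane z
v,u=np.mgrid[165:212,295:355]; sub=z[165:212,295:355]
def ray(u,v,zz):
    r=np.stack([(u-c['cx'])/c['fx'],-(v-c['cy'])/c['fy'],-np.ones_like(u,float)],-1)@c['r'].T
    return c['o']+r*((zz-c['o'][2])/r[...,2])[...,None]
hm=((sub<top-.006)).astype(np.uint8); n,l,st,ce=cv2.connectedComponentsWithStats(hm)
for i in range(1,n):
    if 30<st[i,4]<800: print('comp',st[i],ce[i]+[295,165])
i=min((i for i in range(1,n) if 30<st[i,4]<800),key=lambda i:np.hypot(*(ce[i]+[295,165]-[324,187])))
cn=cv2.findContours((l==i).astype(np.uint8),0,1)[0][0]; (cx,cy),rad=cv2.minEnclosingCircle(cn); cx+=295;cy+=165
print('hole px',cx,cy,rad); H=ray(np.array(cx),np.array(cy),top); print('hole world',H.round(4))
b=P[165:212,295:355][(l==i)]; b=b[(b[:,2]>.09)&(b[:,2]<.112)]; print('pin pts',len(b),b.mean(0).round(4),b[:,2].max().round(4), b[b[:,2]>.101].mean(0).round(4))
A=R.from_euler('xyz',s['tool_rot']).as_matrix(); print('tool',s['tool_pos'],'hole in tool',((H-s['tool_pos'])@A).round(4))
```

```text
cover top z near end 0.1342 other 0.1342
comp [ 0  0 60  2 84] [329.42857143 165.28571429]
comp [ 18  11  22  23 412] [323.44174757 187.02912621]
hole px 323.75 186.75 11.752758979797363
hole world [0.6134 0.0265 0.1342]
pin pts 149 [0.6116 0.0251 0.1023] 0.1062 [0.6119 0.0253 0.1031]
tool [ 0.61464343 -0.02474602  0.13687155] hole in tool [0.0512 0.0003 0.0027]
```

Emit:
play_rows(rows=[[-0.12,-0.15,0.02,0,0,0,0.5],[-0.12,-0.04,1.0,0,0,0,0.5],[-0.12,0.067,2.0,0,0,0,0.5],[-0.12,0.12,2.5,0,0,0,0.5],[-0.12,0.154,2.8,0,0,0,0.5],[-0.12,0.186,3.1,0,0,0,0.5],[-0.12,0.22,3.4,0,0,0,0.5],[-0.12,0.22,3.4,0,0,0,0.5]])

```text
time: 20.7
tool_pos: [0.6125, -0.0261, 0.1011]
tool_rot: [-3.033, -0.001, 1.596]
contact_force: [0.9, -0.2, -1.4]
opening: 0.0614
grip_force: 15.0
```

Emit:
play_rows(rows=[[0,0.043,0.4,0,0,0,0.5],[0,0.087,0.8,0,0,0,0.5],[0,0.119,1.1,0,0,0,0.5],[0,0.14,1.3,0,0,0,0.5],[0,0.15,1.4,0,0,0,0.5],[0,0.16,1.5,0,0,0,0.5],[0,0.16,1.5,0,0,0,0.5]])

```text
time: 21.4
tool_pos: [0.6125, -0.0261, 0.0877]
tool_rot: [-3.034, -0.001, 1.596]
contact_force: [-3.3, 0.9, 7.1]
opening: 0.0611
grip_force: 15.0
```

```bash
python3 cov.py; python3 chk.py
```

```text
[ 0.61250349 -0.02609701  0.08774312] [-3.03377601e+00 -9.91825442e-04  1.59575843e+00] [-0.16  0.71  1.36 -0.02  1.18 -0.17] 0.061245430203042815
14756 n tool [ 0.0013 -0.1064 -0.9943] m [0.0283 0.0004 0.0024] pct [[-0.0291, -0.0303, -0.0016], [0.0594, 0.0302, 0.0065]]
rear: x at y=-.02 0.6371 slope -0.043 764 [-0.081  0.034]
top 243 0.0818 ((625.705810546875, -22.046775817871094), (68.43173217773438, 128.5921173095703), 18.525449752807617)
```

Emit:
play_rows(rows=[[0,0,0,0,0,0,0.75],[0,0,0,0,0,0,0.9],[0,0,0,0,0,0,0.9],[0,0,0,0,0,0,0.9],[0,0,-2,0,0,0,0.9],[0,0,-5,0,0,0,0.9],[0,0,-9,0,0,0,0.9],[-2,-2,-14,0,0,0,0.9],[-6,-8,-16,0,0,0,0.9],[-6,-12,-16,0,0,0,0.9],[-6,-12,-16,0,0,0,0.9],[-6,-12,-16,0,0,0,0.9]])

```text
time: 22.7
tool_pos: [0.5107, -0.0896, 0.2599]
tool_rot: [-3.035, -0.0, 1.594]
contact_force: [0.6, 0.7, 0.4]
opening: 0.0826
grip_force: 0.0
```

Run:
```python
from h import *
p,d,c=snap('scene'); s1=p; P=cloud(d,c).reshape(-1,3); P=P[(abs(P[:,1]+.022)<.085)&(P[:,0]>.55)&(P[:,0]<.68)]
t=P[(P[:,2]>.078)&(P[:,2]<.092)]; A=np.c_[t[:,:2],np.ones(len(t))]; k=np.linalg.lstsq(A,t[:,2],rcond=None)[0]
print('cover',len(t),np.median(t[:,2]).round(4),'slopes',k[:2].round(3),cv2.minAreaRect(t[:,:2].astype(np.float32)*1000))
print('pins', P[P[:,2]>.095][:,2].max().round(3))
q,d2,c2=snap('side'); 
cv2.imwrite('pics/v7.png',np.hstack([cv2.resize(s1[220:340,230:390],(400,300)),cv2.resize(q[180:300,300:460],(400,300))])[:,:,::-1]); print(robot.observe()['contact_force'],robot.observe()['opening'])
```

```text
cover 809 0.0828 slopes [0.022 0.011] ((629.453369140625, -11.530113220214844), (100.04269409179688, 145.7071075439453), 0.4476129710674286)
pins 0.602
[-0.10238334  0.27532656 -0.57426517] 0.0826129716789679
```

View pics/v7.png

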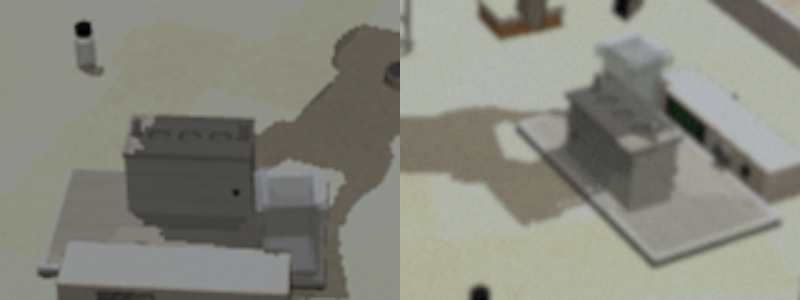

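Both views show the cover flush on the block with the pins through it. The whole block is behind the front edge and the jar hasn't moved.

```bash
python3 -c "
from cell import robot
print(robot.hand_in())"
```

```text
the job is handed in; nothing more can be done
None
```

Job done and handed in at about 23 s of the 67 s limit: the block stands on the warming plate, pins up, with its front face about 16 mm behind the front edge. The cover lies flush on it over both pins and the gripper is clear; the hand-in returned no verdict.

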